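# Bed a soil specimen in the V nest of the measuring stand

## Robot

A 6-joint arm with a two-finger parallel gripper is mounted at the origin on a cart in front of the work surface, level with it; the furniture and walls round the work are solid. World frame = base frame: x ahead of the robot, y to its left, z up, the work surface at z = 0. Lengths are in mm, angles in rad, forces in N, time in s.
With the tool pointing down it reaches from about 325 to 850 mm from the base axis. Payload 4.4 kg.
Tool frame: the origin (TCP) lies midway between the tips of the shut fingers; the grasp point (between the pads) lies 19 mm behind it; z points along the fingers, y is the line along which they close (so a half turn about z gives the same grasp; the last joint's range is limited). The gripper opens to 94 mm and grips with 3 to 60 N. Pads are 16 mm wide; open, the fingers measure 119 mm over their backs; the gripper's body (75 mm by 177 mm) begins 78 mm behind the grasp point.
Start: joints at [-1.268, 0.207, 1.542, -0, 1.393, -0.15], TCP at [251.542, -517.062, 205.447] pointing down, gripper open.
Joint ranges: [-2.73, 2.73], [-0.86, 2.22], [0.23, 2.46], [-1.11, 4.25], [0.08, 2.63], [-2.82, 2.82]. Speed limits (rad/s): [2.79, 2.79, 3.14, 3.14, 3.14, 3.14].

## Interface

Orientations are given as a unit quaternion [w, x, y, z].
In Python, from plant import robot gives the robot as it stands. The module is installed in compiled form; this text tells all that it offers.
- The arm moves only by the tool play_rows, never from a script. Its argument "steps" is a list of rows, each an object with "travel": the shift along the tool's x, y, z in mm, a list of three; "twist": the turn about the tool's z in rad; "claw": the closure, from 0 (fully open) to 1 (shut). A call has 1 to 5 rows; each row is the pose to reach, as a shift and turn from the pose commanded when the call began, along the tool's axes at that moment; what a row does not reach only later rows make up. A row lasts 1/10 s, in which the tool goes at most 50 mm and 8.59 degrees, less where a joint would pass 70% of its speed; a pose out of reach is approached as far as the arm can. A call with a gripper value outside its range is refused whole. The fingers move at their own pace and stop on an object; the grip force is fixed at half the most. Time passes only in rows, so rows that repeat a pose let the fingers close. It gives the time, the measured TCP pose, the force, the opening and the grip force at its end, in the units of the state.
- robot.sense(): the state, without advancing time (a new reading comes with each control period).
- robot.camera(name): name is "side" or "top"; returns (picture, depth): 480x640x3 uint8, blue, green, red; 480x640 float32, mm along the optical axis (not along the pixel's ray), 0 where there is no reading.
- robot.get_calibration(name): a dict with "fovy" (degrees; the focal length in pixels is half the picture's height over the tangent of half this angle, whatever the lens; pixels are square), "cx", "cy" (the principal point, pixels), "rvec" (rotation vector, rad) and "tvec" (3), from world to camera coordinates, as OpenCV has them. Camera axes: x right, y down, z forward; pixel columns grow to the right and rows downward; lengths in mm; the calibration is good to about 2 mm. A picture is of the moment at which its call begins. get_calibration takes no time and is no camera call.
- robot.finish_job(): hands the job in; it is judged then, once.
The state is a dict: "time": time; "q": joint angles; "joint_vel": joint speeds; "effort": joint torques, N m; "position": TCP position; "tool_rot": TCP orientation; "wrist_force": force on the tool from outside, world axes, zero at the start; "torque": the same for the moment, N m; "gripper_width": finger opening in mm; "grasp_force": force on a finger pad.
Only numpy, scipy, OpenCV 4.12 (cv2) and the standard library are available. Lean on these libraries where they do the work, as an engineer would, in place of code of your own. Each camera call takes 0.05 s, during which the arm holds its last target. There are 200 camera calls.

## Task

Stand the brown soil specimen upright in the wide mouth of the measuring stand and let go of it there; then push it from behind, in between the converging guide strips, until it has centred itself in the V nest and touches both faces of the V. Press it home there with about 15 N for a second, never pushing it with more than 20 N, and leave it seated in the nest; do not shove the brass weight or the open tin about.

Things in the scene. Friction and masses are not known exactly. Their poses are not given: they have to be found in the camera images.
- soil_specimen: upright plain brown cylinder of trimmed soil, 39.6 mm diameter, 78 mm tall, about 0.2 kg, treat as rigid; its side is rough, so a pusher that sinks as it pushes presses it down and makes it drag; origin at the centre of its underside, z up. Starts standing on the table.
- stand: measuring stand bolted to the table: dark steel plate 190 x 130 mm, 6 mm thick; origin at the centre of the plate's underside, z up, +x the pushing direction from mouth to nest. Two aluminium guide strips, 8 mm thick, tops 18 mm over the table, mirrored about the x axis: gap between them 92 mm at x = -75 mm, narrowing evenly to 48 mm at x = -15 mm, then 48 mm up to x = +45 mm. Between them sits the V nest.
- mouth (a point): middle of the stand's wide mouth, on top of the plate (6 mm over the table), on the stand's x axis at x = -55 mm, 60 to 80 mm before the specimen's final place: stand the specimen here, within about 20 mm.
- plunger (a joint): travel (m) of the thin brass gauge plunger that stands out of the V, 15 mm over the plate, along the stand's x axis: 0 when nothing touches it, 0.006 when the specimen touches both faces of the V. Its spring is weak (0.3 N) and does not push the specimen back.
- throat (a point): point on the stand's x axis, top of the plate, at x = +15 mm of the stand, where the guides are 48 mm apart. The steel V nest (right angle open to the mouth, 44 mm wide, 30 mm high over the plate) is clamped rigidly so that a seated specimen's axis lies on the x axis anywhere from 10 mm before to 10 mm behind this point; where is not measured: find it by touch. Its clamp screw and the block behind it reach 42 mm over the plate.
- brass_weight: bystander: loose brass weight with a knob, 29 mm diameter, 50 mm tall, 0.2 kg; origin at the centre of its underside.
- moisture_tin: bystander: loose open aluminium tin, 57 mm diameter, 33 mm tall; origin at the centre of its underside.

How it is judged (in metres and radians):
On the way, in this order (a step that is already met when the one before it is completed fails the run):
1. the specimen stands upright on the plate in the mouth of the stand, let go (x of soil_specimen in the frame of stand between -0.08 and -0.03 m and y of soil_specimen in the frame of stand between -0.025 and 0.025 m and z of soil_specimen in the frame of stand between 0.003 and 0.01 m and angle between soil_specimen's own z axis and vertical below 0.06 rad and contact force between the fingers and soil_specimen below 0.2 N), for 0.2 s.
2. the specimen is bedded in the V nest: centred within 3 mm, gauge plunger in by more than 4.5 mm, and pressed so that it bears on the stand with more than 10 N (x of soil_specimen in the frame of stand between 0 and 0.03 m and y of soil_specimen in the frame of stand between -0.003 and 0.003 m and value of joint plunger above 0.0045 m and z of soil_specimen in the frame of stand between 0.003 and 0.01 m and contact force between soil_specimen and stand above 10 N), for 0.4 s.
At the end, for the whole second after the job is handed in: The specimen stands at rest on the stand's plate in the V nest, upright within 0.06 rad, its axis within 3 mm of the stand's x axis and between x = 0 and 30 mm, the gauge plunger pushed in by more than 4.5 mm (x of soil_specimen in the frame of stand between 0 and 0.03 m and y of soil_specimen in the frame of stand between -0.003 and 0.003 m and value of joint plunger above 0.0045 m and z of soil_specimen in the frame of stand between 0.003 and 0.01 m and angle between soil_specimen's own z axis and vertical below 0.06 rad and linear speed of soil_specimen below 0.01 m/s); the robot touches nothing.
It fails at once if between the guides or in the nest the specimen bears on the stand with more than 25 N (x of soil_specimen in the frame of stand above -0.03 m and contact force between soil_specimen and stand above 25 N).
It fails at once if the robot itself bears on the stand with more than 25 N (contact force between any of the fingers, the arm and stand above 25 N).
It fails at once if the specimen is tipped over (more than 0.5 rad) (angle between soil_specimen's own z axis and vertical above 0.5 rad).
It fails at once if the brass weight or the open tin is moved by more than 20 mm (distance of any of brass_weight, moisture_tin from where it was at the start of the episode above 0.02 m).
It also fails if it takes over 72 s, if anything falls off the work surface, if the arm or the gripper's body presses on something with over 40 N, if the wrist force passes 120 N, or if a joint passes its speed limit or range.

## Working session

There is one attempt and no reset: what is moved stays moved. The work goes in short steps, Python scripts to look and compute and a tool call to move; the robot and the scene stay as the last step left them, time stands still between calls to the robot, and variables do not carry over. Pictures are saved under pics/ and viewed, at most 10 in all, crops included, and the job is handed in when it is done.

Besides the shell and the picture viewer there is one more tool, called after ">>>" by a JSON object that holds its "name" and its "arguments". play_rows: Moves the arm, as the interface text tells. Its arguments: {"type":"object","properties":{"steps":{"type":"array","items":{"type":"object","properties":{"travel":{"type":"array","items":{"type":"number"}},"twist":{"type":"number"},"claw":{"type":"number"}}}}},"required":["steps"]}

```bash
mkdir -p pics; python3 - <<'E'
from plant import robot
import cv2, numpy as np
s=robot.sense(); print(s)
for n in("top","side"):
    p,d=robot.camera(n); cv2.imwrite(f"pics/{n}0.png",p); np.save(f"{n}0d.npy",d); print(n,robot.get_calibration(n))
E
```

```text
{'time': 0.0, 'q': array([-1.26853992e+00,  2.07425650e-01,  1.54293122e+00, -1.10955269e-05,
        1.39348096e+00, -1.50495151e-01]), 'joint_vel': array([ 6.68054122e-04, -1.89952855e-04,  9.46469205e-04,  9.46216817e-05,
       -9.37807419e-04,  4.49647210e-04]), 'effort': array([-1.42262152e-04, -3.70881772e+01, -2.81415313e+01,  6.98062987e-02,
        3.61888635e-02, -1.67144440e-04]), 'position': array([ 251.27813345, -516.30366399,  204.29837946]), 'tool_rot': array([-1.11894677e-03,  9.74485404e-01,  2.24448072e-01, -9.05451544e-05]), 'wrist_force': array([ 1.08510364, -1.05634082,  0.65085776]), 'torque': array([-0.01945182,  0.03728762, -0.00247977]), 'grasp_force': 0.0, 'gripper_width': 94.00497844971476}
top {'fovy': 51.63539365568519, 'cx': 318.78018377977713, 'cy': 242.31835849925955, 'rvec': array([ 2.14648084, -2.17345089,  0.17869241]), 'tvec': array([ 16.29709538, 554.118286  , 995.68121367])}
side {'fovy': 42.78687413400509, 'cx': 319.50346216795646, 'cy': 236.3170668727084, 'rvec': array([ 0.08820556,  2.86096478, -1.29212793]), 'tvec': array([ 540.23092874,  -15.04383723, 1177.2872608 ])}
```

View pics/top0.png

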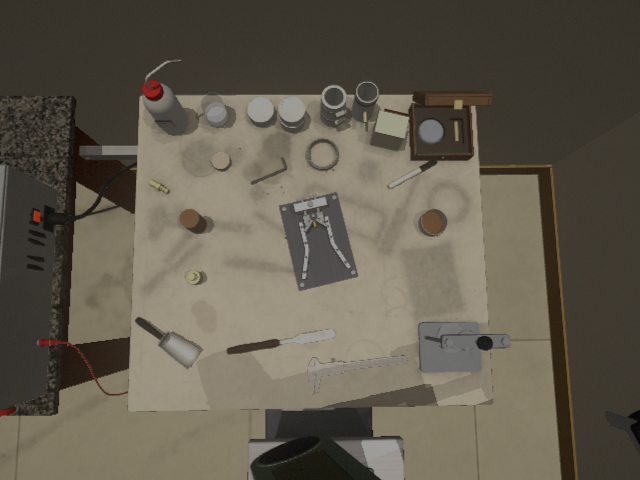

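View pics/side0.png

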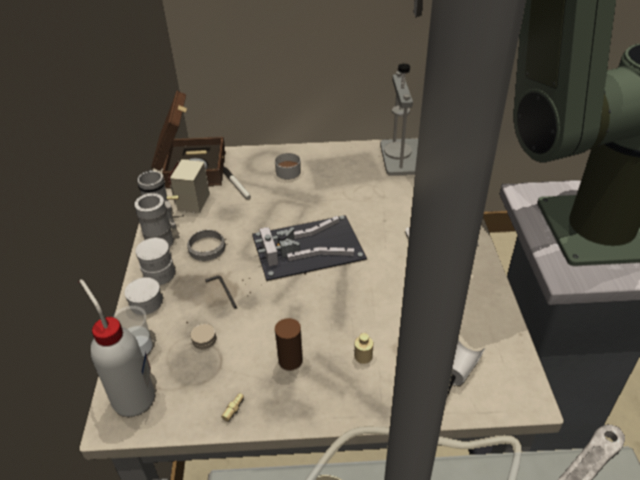

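Top view: specimen at about (193,221), brass weight (194,277), stand (318,241) with its mouth toward the robot, tin (433,222). The side view shows the same layout, with the specimen at (289,345).

```bash
cat > h.py <<'E'
import cv2, numpy as np
def cal(n):
    from plant import robot
    c=robot.get_calibration(n); R=cv2.Rodrigues(c["rvec"])[0]; f=240/np.tan(np.radians(c["fovy"]/2)); return f,c["cx"],c["cy"],R,np.array(c["tvec"])
def ray(n,px,z):
    f,cx,cy,R,t=cal(n); px=np.atleast_2d(px).astype(float)
    d=np.c_[(px[:,0]-cx)/f,(px[:,1]-cy)/f,np.ones(len(px))]@R; o=-R.T@t
    return o+d*((z-o[2])/d[:,2])[:,None]
def cloud(n,D):
    f,cx,cy,R,t=cal(n); v,u=np.mgrid[:480,:640]
    return ((np.dstack([(u-cx)/f*D,(v-cy)/f*D,D])-t)@R)
def proj(n,P):
    f,cx,cy,R,t=cal(n); q=np.atleast_2d(P)@R.T+t; return np.c_[q[:,0]/q[:,2]*f+cx,q[:,1]/q[:,2]*f+cy]
E
python3 - <<'E'
from h import *
p=cv2.imread("pics/top0.png");W=cloud("top",np.load("top0d.npy"))
hsv=cv2.cvtColor(p,cv2.COLOR_BGR2HSV)
def sub(m,x0,x1,y0,y1):
    o=np.zeros_like(m);o[y0:y1,x0:x1]=m[y0:y1,x0:x1];return o
# specimen top by depth
m=sub(((W[...,2]>70)&(W[...,2]<90)).astype(np.uint8),165,225,195,250)
v,u=np.nonzero(m);print(len(u),"top z",np.median(W[m>0][:,2]),"spec c", ray("top",[u.mean(),v.mean()],78), np.ptp(W[m>0],axis=0))
m=sub(((W[...,2]>25)&(W[...,2]<60)).astype(np.uint8),175,212,262,292)
print("weight",W[m>0].mean(0))
# stand plate
m=sub(((p.max(2)<100)).astype(np.uint8),265,375,180,305)
m=cv2.morphologyEx(m,cv2.MORPH_CLOSE,np.ones((9,9)))
c=max(cv2.findContours(m,0,1)[0],key=cv2.contourArea)
w=ray("top",c[:,0],6)[:,:2].astype(np.float32)
r=cv2.minAreaRect(w);print(r,cv2.boxPoints(r))
cv2.imwrite("pics/crop1.png",np.hstack([cv2.resize(p[180:305,265:375],None,fx=4,fy=4,interpolation=2),cv2.cvtColor(cv2.resize(m[180:305,265:340]*255,None,fx=4,fy=4),8)]))
# side specimen top
s=cv2.imread("pics/side0.png");Ws=cloud("side",np.load("side0d.npy"))
m=sub(((Ws[...,2]>70)&(Ws[...,2]<90)).astype(np.uint8),260,320,310,350)
v,u=np.nonzero(m);print(len(u),ray("side",[u.mean(),v.mean()],78))
E
```

```text
316 top z 78.19926456545598 spec c [[600.16133977 270.24811346  78.        ]] [39.1562278  39.73614384 12.49221302]
weight [485.53633793 269.25738505  38.40538108]
((563.0125732421875, 11.597129821777344), (189.77381896972656, 131.74549865722656), 12.924759864807129) [[455.79584   54.57749 ]
 [485.2635   -73.83019 ]
 [670.2293   -31.383232]
 [640.76166   97.02445 ]]
505 [[601.04773353 274.04221078  78.        ]]
```

View pics/crop1.png

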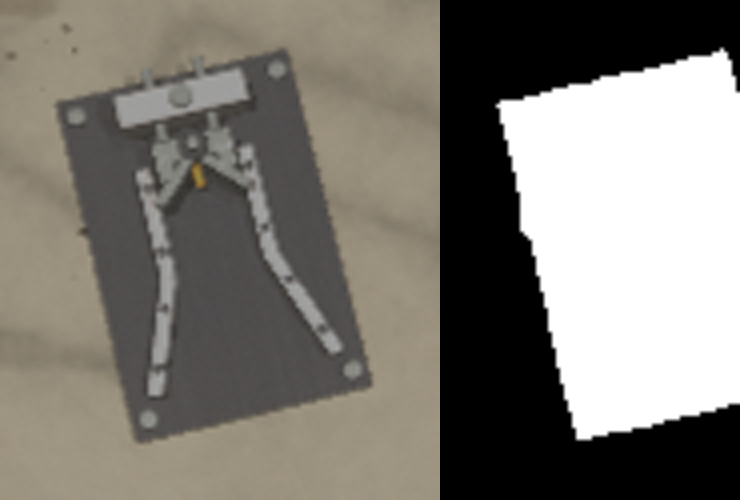

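```bash
python3 - <<'E'
from h import *
for n in("top","side"):
    W=cloud(n,np.load(n+"0d.npy"));D=np.load(n+"0d.npy")
    m=(W[...,2]>70)&(D>0)&(W[...,0]>200)&(W[...,0]<800)&(W[...,1]>-560)&(W[...,1]<400)&(W[...,2]<500)
    k,l,st,c=cv2.connectedComponentsWithStats(m.astype(np.uint8))
    for i in range(1,k):
        if st[i,4]>8:
            q=W[l==i]; print(n,st[i,4],q.min(0).round(),q.max(0).round(),c[i].round())
E
```

```text
top 511 [ 762. -176.   70.] [ 800. -106.   89.] [391. 129.]
top 316 [581. 251.  70.] [620. 291.  83.] [189. 218.]
top 1091 [ 336. -322.   73.] [ 373. -200.  229.] [473. 341.]
top 675 [ 200. -468.  206.] [ 259. -422.  347.] [627. 425.]
top 3347 [200. -33. 222.] [236.  92. 500.] [315. 460.]
side 104 [ 265. -560.  204.] [ 286. -549.  244.] [418.   8.]
side 6333 [200. -19. 222.] [231.  98. 476.] [539.  68.]
side 875 [ 337. -322.   70.] [ 374. -197.  227.] [402.  97.]
side 422 [ 764. -177.   70.] [ 800. -104.   89.] [192. 172.]
side 505 [582. 251.  70.] [620. 292.  82.] [287. 330.]
```

>>> {"name": "play_rows", "arguments": {"steps": [{"travel": [50,17,-14],"twist": 0.05,"claw": 0},{"travel": [100,35,-28],"twist": 0.1,"claw": 0},{"travel": [145,50,-40],"twist": 0.15,"claw": 0},{"travel": [190,65,-55],"twist": 0.2,"claw": 0},{"travel": [235,80,-70],"twist": 0.227,"claw": 0}]}}

```text
time: 0.6
position: [491.8, -486.3, 272.7]
tool_rot: [-0.001, 0.994, 0.112, -0.0]
wrist_force: [0.2, -0.7, 0.3]
gripper_width: 94.0
grasp_force: 0.0
```

```bash
cat >> h.py <<'E'
def st():
    from plant import robot
    from scipy.spatial.transform import Rotation as Ro
    s=robot.sense(); q=s["tool_rot"]; R=Ro.from_quat([q[1],q[2],q[3],q[0]]).as_matrix()
    np.set_printoptions(precision=3,suppress=True)
    print("t",round(s["time"],2),"p",s["position"],"yaw deg",np.degrees(np.arctan2(R[1,0],R[0,0])),"tilt",R[:2,2],"F",s["wrist_force"],"w",s["gripper_width"],s["grasp_force"])
    return s["position"],R
def to(p):
    P,R=st(); print("tool shift",R.T@(np.array(p)-P))
E
python3 -c "
from h import *
to([600,100,285]);to([600.4,271.5,285])"
```

```text
t 0.6 p [ 491.81  -486.334  272.707] yaw deg 12.84797335960191 tilt [-0.001  0.001] F [ 0.165 -0.685  0.292] w 94.03797031161861 0.0
tool shift [ 235.852 -547.611  -11.79 ]
t 0.6 p [ 491.81  -486.334  272.707] yaw deg 12.84797335960191 tilt [-0.001  0.001] F [ 0.165 -0.685  0.292] w 94.03797031161861 0.0
tool shift [ 274.378 -714.728  -11.61 ]
```

>>> {"name": "play_rows", "arguments": {"steps": [{"travel": [28,-38,-3],"twist": 0,"claw": 0},{"travel": [56,-76,-6],"twist": 0,"claw": 0},{"travel": [84,-114,-10],"twist": 0,"claw": 0},{"travel": [112,-152,-10],"twist": 0,"claw": 0},{"travel": [130,-195,-10],"twist": 0,"claw": 0}]}}

```text
time: 1.1
position: [574.3, -266.1, 282.2]
tool_rot: [-0.0, 0.994, 0.113, -0.0]
wrist_force: [0.4, 0.2, 0.2]
gripper_width: 94.4
grasp_force: 0.0
```

>>> {"name": "play_rows", "arguments": {"steps": [{"travel": [13,-47,0],"twist": 0,"claw": 0},{"travel": [26,-94,0],"twist": 0,"claw": 0},{"travel": [39,-141,0],"twist": 0,"claw": 0},{"travel": [52,-188,0],"twist": 0,"claw": 0},{"travel": [65,-235,0],"twist": 0,"claw": 0}]}}

```text
time: 1.6
position: [583.5, -22.4, 282.5]
tool_rot: [-0.0, 0.994, 0.113, -0.0]
wrist_force: [1.9, -0.1, 0.1]
gripper_width: 93.7
grasp_force: 0.0
```

>>> {"name": "play_rows", "arguments": {"steps": [{"travel": [13,-47,0],"twist": 0,"claw": 0},{"travel": [26,-94,0],"twist": 0,"claw": 0},{"travel": [39,-141,20],"twist": 0,"claw": 0},{"travel": [52,-188,50],"twist": 0,"claw": 0},{"travel": [65,-235,75],"twist": 0,"claw": 0}]}}

```text
time: 2.1
position: [593.7, 207.9, 213.6]
tool_rot: [0.0, 0.994, 0.113, -0.0]
wrist_force: [0.5, -0.4, -0.5]
gripper_width: 94.1
grasp_force: 0.0
```

```bash
python3 -c "
from h import *
to([600.4,271.5,30])"
```

```text
t 2.1 p [593.681 207.928 213.635] yaw deg 12.949972099049837 tilt [-0. -0.] F [ 0.539 -0.442 -0.496] w 94.10725012946058 0.0
tool shift [ 20.882 -60.476 183.616]
```

>>> {"name": "play_rows", "arguments": {"steps": [{"travel": [18,-40,15],"twist": 0,"claw": 0},{"travel": [20,-57,50],"twist": 0,"claw": 0},{"travel": [20,-57,90],"twist": 0,"claw": 0},{"travel": [20,-57,100],"twist": 0,"claw": 0},{"travel": [20,-57,100],"twist": 0,"claw": 0}]}}

```text
time: 2.6
position: [598.7, 265.4, 111.9]
tool_rot: [0.001, 0.994, 0.113, -0.003]
wrist_force: [-0.0, -0.5, 0.1]
gripper_width: 94.3
grasp_force: 0.0
```

```bash
python3 -c "
from h import *
to([600.4,271.5,30])"
```

```text
t 2.6 p [598.724 265.359 111.878] yaw deg 12.932993757638728 tilt [-0.006 -0.002] F [-0.019 -0.483  0.107] w 94.30849671932404 0.0
tool shift [ 3.536 -5.652 81.854]
```

>>> {"name": "play_rows", "arguments": {"steps": [{"travel": [3,-6,0],"twist": 0,"claw": 0},{"travel": [3,-6,30],"twist": 0,"claw": 0},{"travel": [3,-6,60],"twist": 0,"claw": 0},{"travel": [3,-6,80],"twist": 0,"claw": 0},{"travel": [3,-6,80],"twist": 0,"claw": 0}]}}

```text
time: 3.1
position: [602.0, 272.2, 34.1]
tool_rot: [0.0, 0.994, 0.112, -0.001]
wrist_force: [-0.7, -0.8, -0.5]
gripper_width: 93.9
grasp_force: 0.0
```

>>> {"name": "play_rows", "arguments": {"steps": [{"travel": [0,0,0],"twist": 0,"claw": 0.3},{"travel": [0,0,0],"twist": 0,"claw": 0.5},{"travel": [0,0,0],"twist": 0,"claw": 0.6},{"travel": [0,0,0],"twist": 0,"claw": 0.7},{"travel": [0,0,0],"twist": 0,"claw": 0.7}]}}

```text
time: 3.6
position: [603.0, 272.8, 35.7]
tool_rot: [-0.0, 0.994, 0.113, 0.001]
wrist_force: [0.8, -1.1, 0.3]
gripper_width: 57.5
grasp_force: 0.0
```

>>> {"name": "play_rows", "arguments": {"steps": [{"travel": [0,0,0],"twist": 0,"claw": 0.7},{"travel": [0,0,0],"twist": 0,"claw": 0.7},{"travel": [0,0,0],"twist": 0,"claw": 0.7}]}}

```text
time: 3.9
position: [602.7, 272.2, 35.0]
tool_rot: [0.0, 0.994, 0.113, 0.0]
wrist_force: [-0.8, -1.5, 1.1]
gripper_width: 39.2
grasp_force: 30.0
```

```bash
python3 - <<'E'
from h import *; from plant import robot
to([509.4,-0.7,110])
p,d=robot.camera("side"); cv2.imwrite("pics/s1.png",cv2.resize(p[230:430,180:420],None,fx=2.5,fy=2.5))
E
```

```text
t 3.9 p [602.743 272.2    35.01 ] yaw deg 12.943734478263519 tilt [ 0.    -0.001] F [-0.847 -1.459  1.135] w 39.21092035877907 29.993159472942352
tool shift [-152.097  245.124  -74.773]
```

View pics/s1.png

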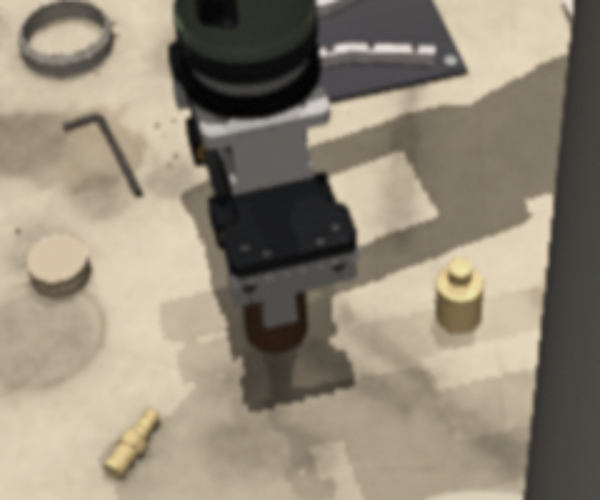

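The specimen is held: opening 39.2 mm, with the fingers centred on it at crop (275,320) and the weight clear at (460,295).

>>> {"name": "play_rows", "arguments": {"steps": [{"travel": [0,0,-25],"twist": 0,"claw": 0.7},{"travel": [0,0,-60],"twist": 0,"claw": 0.7},{"travel": [-18,28,-75],"twist": 0,"claw": 0.7},{"travel": [-40,64,-75],"twist": 0,"claw": 0.7},{"travel": [-62,100,-75],"twist": 0,"claw": 0.7}]}}

```text
time: 4.45
position: [564.0, 160.9, 110.2]
tool_rot: [-0.0, 0.994, 0.113, 0.0]
wrist_force: [0.7, -0.5, -2.2]
gripper_width: 39.0
grasp_force: 30.0
```

>>> {"name": "play_rows", "arguments": {"steps": [{"travel": [-22,36,0],"twist": 0,"claw": 0.7},{"travel": [-44,72,0],"twist": 0,"claw": 0.7},{"travel": [-66,108,0],"twist": 0,"claw": 0.7},{"travel": [-83,135,0],"twist": 0,"claw": 0.7},{"travel": [-90,145,0],"twist": 0,"claw": 0.7}]}}

```text
time: 4.95
position: [507.6, -2.1, 109.2]
tool_rot: [-0.0, 0.994, 0.111, -0.001]
wrist_force: [-0.0, 0.7, -2.3]
gripper_width: 39.5
grasp_force: 30.0
```

>>> {"name": "play_rows", "arguments": {"steps": [{"travel": [0,0,10],"twist": 0,"claw": 0.7},{"travel": [0,0,30],"twist": 0,"claw": 0.7},{"travel": [0,0,40],"twist": 0,"claw": 0.7},{"travel": [0,0,40],"twist": 0,"claw": 0.7},{"travel": [0,0,40],"twist": 0,"claw": 0.7}]}}

```text
time: 5.45
position: [509.3, 0.9, 69.5]
tool_rot: [-0.0, 0.994, 0.113, -0.0]
wrist_force: [0.8, -0.1, -2.1]
gripper_width: 39.4
grasp_force: 30.0
```

```bash
python3 - <<'E'
from h import *
to([509.4,-0.7,41])
E
```

```text
t 5.45 p [509.294   0.876  69.472] yaw deg 13.011957637478622 tilt [-0.001  0.   ] F [ 0.803 -0.128 -2.138] w 39.41462196137344 29.99053716659546
tool shift [-0.233  1.577 28.471]
```

>>> {"name": "play_rows", "arguments": {"steps": [{"travel": [0,1.5,12],"twist": 0,"claw": 0.7},{"travel": [0,1.5,22],"twist": 0,"claw": 0.7},{"travel": [0,1.5,25],"twist": 0,"claw": 0.7},{"travel": [0,1.5,26],"twist": 0,"claw": 0.7},{"travel": [0,1.5,26],"twist": 0,"claw": 0.7}]}}

```text
time: 5.95
position: [509.5, -1.6, 43.7]
tool_rot: [-0.0, 0.994, 0.113, -0.0]
wrist_force: [-0.0, -0.0, -2.0]
gripper_width: 39.3
grasp_force: 30.0
```

>>> {"name": "play_rows", "arguments": {"steps": [{"travel": [0,0,0.5],"twist": 0,"claw": 0.7},{"travel": [0,0,1],"twist": 0,"claw": 0.7},{"travel": [0,0,1],"twist": 0,"claw": 0.7}]}}

```text
time: 6.25
position: [509.8, -1.6, 43.1]
tool_rot: [0.0, 0.994, 0.113, 0.0]
wrist_force: [-0.6, 0.2, -2.5]
gripper_width: 39.2
grasp_force: 30.0
```

>>> {"name": "play_rows", "arguments": {"steps": [{"travel": [0,0,0.5],"twist": 0,"claw": 0.7},{"travel": [0,0,1],"twist": 0,"claw": 0.7},{"travel": [0,0,1],"twist": 0,"claw": 0.7}]}}

```text
time: 6.55
position: [509.5, -1.6, 41.8]
tool_rot: [-0.0, 0.994, 0.113, -0.0]
wrist_force: [-0.7, -0.1, -2.1]
gripper_width: 39.0
grasp_force: 30.0
```

>>> {"name": "play_rows", "arguments": {"steps": [{"travel": [0,0,0.5],"twist": 0,"claw": 0.7},{"travel": [0,0,0.5],"twist": 0,"claw": 0.7}]}}

```text
time: 6.75
position: [509.5, -1.6, 41.3]
tool_rot: [-0.0, 0.994, 0.113, -0.0]
wrist_force: [-0.2, 0.0, -2.1]
gripper_width: 38.8
grasp_force: 30.0
```

>>> {"name": "play_rows", "arguments": {"steps": [{"travel": [0,0,0.5],"twist": 0,"claw": 0.7},{"travel": [0,0,0.5],"twist": 0,"claw": 0.7}]}}

```text
time: 6.95
position: [509.7, -1.6, 41.0]
tool_rot: [-0.0, 0.994, 0.113, 0.0]
wrist_force: [0.9, -0.3, -2.0]
gripper_width: 39.4
grasp_force: 30.0
```

>>> {"name": "play_rows", "arguments": {"steps": [{"travel": [0,0,0.5],"twist": 0,"claw": 0.7},{"travel": [0,0,0.5],"twist": 0,"claw": 0.7}]}}

```text
time: 7.15
position: [509.7, -1.6, 40.9]
tool_rot: [0.0, 0.994, 0.113, 0.0]
wrist_force: [-2.5, -0.4, 2.9]
gripper_width: 39.4
grasp_force: 30.0
```

>>> {"name": "play_rows", "arguments": {"steps": [{"travel": [0,0,0.5],"twist": 0,"claw": 0.7},{"travel": [0,0,0.5],"twist": 0,"claw": 0.7}]}}

```text
time: 7.35
position: [509.8, -1.6, 40.9]
tool_rot: [0.0, 0.994, 0.113, -0.0]
wrist_force: [-3.8, -0.8, 7.3]
gripper_width: 39.0
grasp_force: 30.0
```

Touched down at 7 N. Release.

>>> {"name": "play_rows", "arguments": {"steps": [{"travel": [0,0,-0.7],"twist": 0,"claw": 0.65},{"travel": [0,0,-0.7],"twist": 0,"claw": 0.4},{"travel": [0,0,-0.7],"twist": 0,"claw": 0.2},{"travel": [0,0,-0.7],"twist": 0,"claw": 0.15},{"travel": [0,0,-0.7],"twist": 0,"claw": 0.15}]}}

```text
time: 7.85
position: [509.7, -1.6, 40.5]
tool_rot: [0.0, 0.994, 0.113, 0.0]
wrist_force: [0.0, 0.5, -0.1]
gripper_width: 67.7
grasp_force: 0.0
```

>>> {"name": "play_rows", "arguments": {"steps": [{"travel": [0,0,0],"twist": 0,"claw": 0.15},{"travel": [0,0,-20],"twist": 0,"claw": 0.15},{"travel": [0,0,-50],"twist": 0,"claw": 0.15},{"travel": [0,0,-75],"twist": 0,"claw": 0.15},{"travel": [-45,0,-75],"twist": 0,"claw": 0.3}]}}

```text
time: 8.35
position: [473.6, -12.8, 121.1]
tool_rot: [0.002, 0.994, 0.113, 0.007]
wrist_force: [-0.6, -0.6, 0.6]
gripper_width: 74.9
grasp_force: 0.0
```

>>> {"name": "play_rows", "arguments": {"steps": [{"travel": [-25,0,0],"twist": 0,"claw": 0.7},{"travel": [-45,0,0],"twist": 0,"claw": 1},{"travel": [-50,0,0],"twist": 0,"claw": 1},{"travel": [-50,0,0],"twist": 0,"claw": 1},{"travel": [-50,0,0],"twist": 0,"claw": 1}]}}

```text
time: 8.85
position: [418.1, -23.0, 116.0]
tool_rot: [0.0, 0.994, 0.113, 0.001]
wrist_force: [1.0, -0.3, -0.2]
gripper_width: 35.3
grasp_force: 0.0
```

```bash
python3 - <<'E'
from h import *; from plant import robot
st()
for n in("top","side"):
    p,D=robot.camera(n);W=cloud(n,D)
    m=((abs(W[...,2]-84)<5)&(D>0)&(abs(W[...,0]-509)<40)&(abs(W[...,1])<40)).astype(np.uint8)
    v,u=np.nonzero(m); c=ray(n,[u.mean(),v.mean()],84)[0] if len(u) else None
    print(n,len(u),c)
    a,b=proj(n,[515,0,40])[0].astype(int)
    cv2.imwrite(f"pics/{n}2.png",cv2.resize(p[max(b-75,0):b+75,a-100:a+100],None,fx=4,fy=4))
    if c is not None:
        e=np.radians(12.92);d=c[:2]-[563,11.6];print("stand frame",d@[np.cos(e),np.sin(e)],d@[-np.sin(e),np.cos(e)])
E
```

```text
t 8.85 p [418.144 -22.953 115.971] yaw deg 12.93330801920475 tilt [ 0.001 -0.   ] F [ 1.041 -0.323 -0.184] w 35.326698647671954 0.0
top 166 [514.049  -3.152  84.   ]
stand frame -51.00987703702736 -3.4333881480114314
side 272 [508.069   1.904  84.   ]
stand frame -55.70792366002125 2.8316097674058174
```

View pics/side2.png

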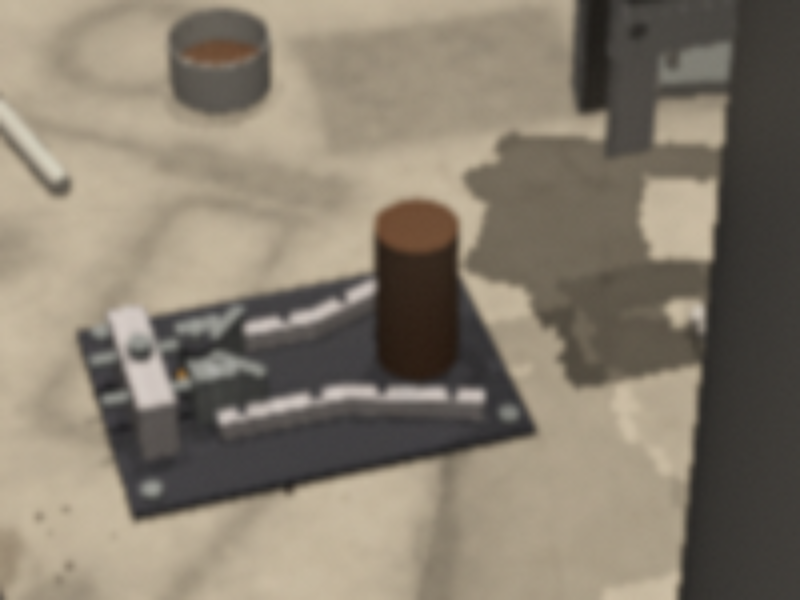

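The specimen stands upright in the mouth, base at crop (416,365), between the strips. The two views differ by about 4 mm, so I'll take the stand's axis from the side view too.

```bash
python3 - <<'E'
from h import *
p=cv2.imread("pics/side0.png")
o=np.zeros(p.shape[:2],np.uint8); o[205:290,240:380]=(p.max(2)<95)[205:290,240:380]
o=cv2.morphologyEx(o,cv2.MORPH_OPEN,np.ones((2,2)))
c=max(cv2.findContours(cv2.morphologyEx(o,cv2.MORPH_CLOSE,np.ones((9,9))),0,1)[0],key=cv2.contourArea)
h=cv2.convexHull(c)
r=cv2.minAreaRect(ray("side",h[:,0],6)[:,:2].astype(np.float32)); print(r)
E
```

```text
((562.1002197265625, 17.8973388671875), (187.31837463378906, 132.91458129882812), 12.894316673278809)
```

The stand centre is about (562.5, 14.7) at 12.9°, and the specimen is 3.5 mm off its axis. I'll push with the fingers about 24 mm apart as a centring cage first, then press with the fingers shut.

>>> {"name": "play_rows", "arguments": {"steps": [{"travel": [10,-4.5,10],"twist": 0,"claw": 0.745},{"travel": [20,-4.5,30],"twist": 0,"claw": 0.745},{"travel": [30,-4.5,60],"twist": 0,"claw": 0.745},{"travel": [40,-4.5,90],"twist": 0,"claw": 0.745},{"travel": [40,-4.5,90],"twist": 0,"claw": 0.745}]}}

```text
time: 9.45
position: [452.6, -8.5, 21.8]
tool_rot: [-0.001, 0.994, 0.113, -0.004]
wrist_force: [-1.0, 0.3, 0.5]
gripper_width: 23.8
grasp_force: 0.0
```

>>> {"name": "play_rows", "arguments": {"steps": [{"travel": [0,0,0],"twist": 0,"claw": 0.745},{"travel": [0,0,0],"twist": 0,"claw": 0.745},{"travel": [0,0,0],"twist": 0,"claw": 0.745}]}}

```text
time: 9.75
position: [456.3, -9.9, 27.2]
tool_rot: [0.001, 0.994, 0.113, 0.002]
wrist_force: [0.0, 0.2, 0.2]
gripper_width: 24.2
grasp_force: 0.0
```

```bash
cat >> h.py <<'E'
def sf():
    P,R=st(); e=np.radians(12.91); d=P[:2]-[562.5,14.7]
    print("stand x,y",d@[np.cos(e),np.sin(e)],d@[-np.sin(e),np.cos(e)])
E
python3 -c "
from h import *
sf()"
```

```text
t 9.75 p [456.303  -9.858  27.219] yaw deg 12.934092726037964 tilt [ 0.003 -0.001] F [0.006 0.193 0.171] w 24.24607765619413 0.0
stand x,y -108.99909026261048 -0.2110875891155679
```

>>> {"name": "play_rows", "arguments": {"steps": [{"travel": [6,0,0],"twist": 0,"claw": 0.745},{"travel": [12,0,0],"twist": 0,"claw": 0.745},{"travel": [18,0,0],"twist": 0,"claw": 0.745},{"travel": [22,0,0],"twist": 0,"claw": 0.745},{"travel": [25,0,0],"twist": 0,"claw": 0.745}]}}

```text
time: 10.25
position: [479.9, -3.8, 25.7]
tool_rot: [0.0, 0.994, 0.113, 0.0]
wrist_force: [0.4, -0.7, 0.1]
gripper_width: 24.0
grasp_force: 0.0
```

>>> {"name": "play_rows", "arguments": {"steps": [{"travel": [2,0,0],"twist": 0,"claw": 0.745},{"travel": [4,0,0],"twist": 0,"claw": 0.745},{"travel": [6,0,0],"twist": 0,"claw": 0.745},{"travel": [8,0,0],"twist": 0,"claw": 0.745},{"travel": [10,0,0],"twist": 0,"claw": 0.745}]}}

```text
time: 10.75
position: [489.2, -1.6, 25.5]
tool_rot: [-0.0, 0.994, 0.113, -0.0]
wrist_force: [-1.9, -1.1, -0.1]
gripper_width: 23.8
grasp_force: 0.8
```

>>> {"name": "play_rows", "arguments": {"steps": [{"travel": [2,0,0],"twist": 0,"claw": 0.745},{"travel": [4,0,0],"twist": 0,"claw": 0.745},{"travel": [6,0,0],"twist": 0,"claw": 0.745},{"travel": [8,0,0],"twist": 0,"claw": 0.745},{"travel": [10,0,0],"twist": 0,"claw": 0.745}]}}

```text
time: 11.25
position: [499.0, 0.6, 25.6]
tool_rot: [0.0, 0.994, 0.113, 0.0]
wrist_force: [-1.7, -1.0, -0.1]
gripper_width: 24.0
grasp_force: 0.7
```

```bash
python3 - <<'E'
from h import *; from plant import robot
sf()
p,D=robot.camera("side"); a,b=proj("side",[530,10,40])[0].astype(int)
cv2.imwrite("pics/side3.png",cv2.resize(p[b-75:b+75,a-100:a+100],None,fx=4,fy=4))
W=cloud("side",D);m=(abs(W[...,2]-84)<4)&(D>0)&(abs(W[...,0]-530)<45)&(abs(W[...,1])<45)
hs=cv2.cvtColor(p,40); m&=(hs[...,1]>90)
v,u=np.nonzero(m); c=ray("side",[u.mean(),v.mean()],84)[0]-[562.1,17.9,0];e=np.radians(12.91)
print(len(u),c[:2]@[np.cos(e),np.sin(e)],c[:2]@[-np.sin(e),np.cos(e)])
E
```

```text
t 11.25 p [499.046   0.584  25.59 ] yaw deg 12.93448761763128 tilt [ 0. -0.] F [-1.705 -1.003 -0.09 ] w 23.955823211801654 0.7025382074061781
stand x,y -65.00432036495636 0.41746191921853004
210 -36.60076461224428 -0.39397575364754367
```

View pics/side3.png

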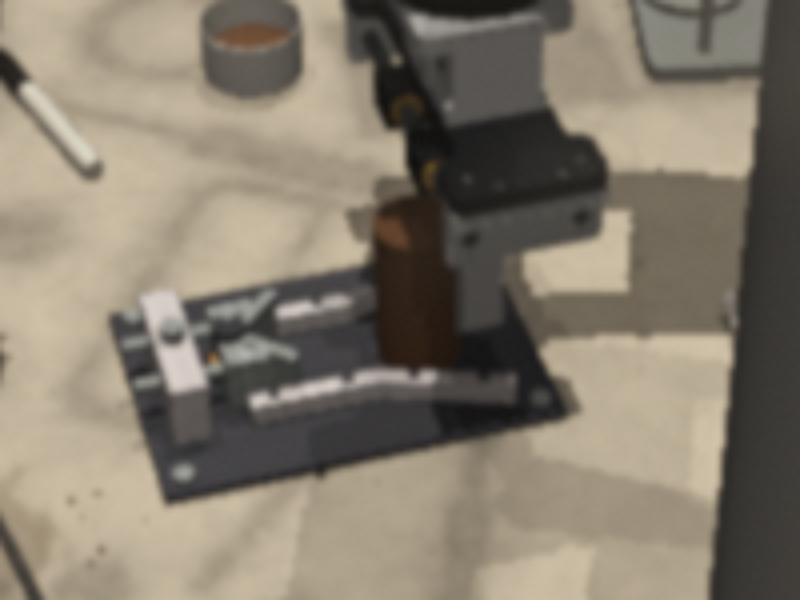

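The specimen is caged, upright and centred at about (416,290). Continue.

>>> {"name": "play_rows", "arguments": {"steps": [{"travel": [2,0,0],"twist": 0,"claw": 0.745},{"travel": [4,0,0],"twist": 0,"claw": 0.745},{"travel": [6,0,0],"twist": 0,"claw": 0.745},{"travel": [8,0,0],"twist": 0,"claw": 0.745},{"travel": [10,0,0],"twist": 0,"claw": 0.745}]}}

```text
time: 11.8
position: [508.6, 3.0, 25.5]
tool_rot: [-0.0, 0.994, 0.113, -0.0]
wrist_force: [-2.0, -0.1, 0.5]
gripper_width: 24.0
grasp_force: 1.0
```

>>> {"name": "play_rows", "arguments": {"steps": [{"travel": [2,0,0],"twist": 0,"claw": 0.745},{"travel": [4,0,0],"twist": 0,"claw": 0.745},{"travel": [6,0,0],"twist": 0,"claw": 0.745},{"travel": [8,0,0],"twist": 0,"claw": 0.745},{"travel": [10,0,0],"twist": 0,"claw": 0.745}]}}

```text
time: 12.3
position: [518.5, 5.1, 25.6]
tool_rot: [-0.0, 0.994, 0.113, 0.0]
wrist_force: [-1.6, -0.3, 0.1]
gripper_width: 23.5
grasp_force: 0.9
```

>>> {"name": "play_rows", "arguments": {"steps": [{"travel": [2,0,0],"twist": 0,"claw": 0.745},{"travel": [4,0,0],"twist": 0,"claw": 0.745},{"travel": [6,0,0],"twist": 0,"claw": 0.745},{"travel": [8,0,0],"twist": 0,"claw": 0.745},{"travel": [10,0,0],"twist": 0,"claw": 0.745}]}}

```text
time: 12.8
position: [527.5, 6.4, 25.7]
tool_rot: [0.001, 0.994, 0.113, -0.001]
wrist_force: [-3.7, -2.9, 1.7]
gripper_width: 24.2
grasp_force: 2.8
```

>>> {"name": "play_rows", "arguments": {"steps": [{"travel": [1,0,0],"twist": 0,"claw": 0.745},{"travel": [2,0,0],"twist": 0,"claw": 0.745},{"travel": [3,0,0],"twist": 0,"claw": 0.745},{"travel": [4,0,0],"twist": 0,"claw": 0.745},{"travel": [5,0,0],"twist": 0,"claw": 0.745}]}}

```text
time: 13.3
position: [532.4, 7.6, 25.7]
tool_rot: [0.001, 0.994, 0.113, -0.001]
wrist_force: [-4.7, -3.7, 4.4]
gripper_width: 23.7
grasp_force: 3.5
```

Lateral force of about -2.6 N in the stand frame: the specimen is rubbing the +y side. I'll check the axis against the plunger and guides in the first top image.

```bash
python3 - <<'E'
from h import *
e=np.radians(12.92);R2=np.array([[np.cos(e),np.sin(e)],[-np.sin(e),np.cos(e)]])
p=cv2.imread("pics/top0.png"); hsv=cv2.cvtColor(p,40)
o=np.zeros(p.shape[:2],bool); o[215:232,305:325]=((hsv[...,1]>130)&(hsv[...,2]>110))[215:232,305:325]
v,u=np.nonzero(o); print(len(u),"plunger",(ray("top",[u.mean(),v.mean()],21)[0,:2]-[563,11.6])@R2.T)
# strip pixels: bright, stand frame, per x bin inner edges
o=np.zeros(p.shape[:2],bool); o[210:285,290:360]=(p.min(2)>120)[210:285,290:360]
v,u=np.nonzero(o); q=(ray("top",np.c_[u,v],18)[:,:2]-[563,11.6])@R2.T
for x in range(-75,45,10):
    s=q[abs(q[:,0]-x)<4][:,1]; a=s[(s<0)&(s>-62)];b=s[(s>0)&(s<62)]
    if len(a) and len(b): print(x,np.median(a).round(1),np.median(b).round(1),"mid",((np.median(a)+np.median(b))/2).round(2))
sf()
E
```

```text
11 plunger [34.58447299 -1.00682782]
-75 -49.0 47.9 mid -0.56
-65 -48.2 46.4 mid -0.9
-55 -43.6 41.4 mid -1.11
-45 -40.5 38.6 mid -0.95
-35 -36.4 34.9 mid -0.75
-25 -32.0 30.6 mid -0.7
-15 -29.2 27.9 mid -0.66
-5 -28.9 26.6 mid -1.15
5 -28.4 27.5 mid -0.46
15 -29.2 27.0 mid -1.09
25 -28.9 26.3 mid -1.32
35 -20.1 15.5 mid -2.29
t 13.3 p [532.428   7.61   25.657] yaw deg 12.95783556069744 tilt [-0.001 -0.001] F [-4.705 -3.704  4.376] w 23.70436786745101 3.5269194189459085
stand x,y -30.89608150194001 -0.19165874569195207
```

>>> {"name": "play_rows", "arguments": {"steps": [{"travel": [0,1,0],"twist": 0,"claw": 0.745},{"travel": [0,1,0],"twist": 0,"claw": 0.745}]}}

```text
time: 13.5
position: [533.7, 7.7, 25.5]
tool_rot: [-0.0, 0.994, 0.112, 0.001]
wrist_force: [-1.1, -0.8, -0.5]
gripper_width: 23.8
grasp_force: 1.4
```

>>> {"name": "play_rows", "arguments": {"steps": [{"travel": [0,1,0],"twist": 0,"claw": 0.745},{"travel": [0,1,0],"twist": 0,"claw": 0.745}]}}

```text
time: 13.7
position: [533.7, 6.9, 25.5]
tool_rot: [-0.0, 0.994, 0.113, 0.0]
wrist_force: [-0.8, 0.1, -0.7]
gripper_width: 24.1
grasp_force: 0.5
```

>>> {"name": "play_rows", "arguments": {"steps": [{"travel": [0,1,0],"twist": 0,"claw": 0.745},{"travel": [0,1,0],"twist": 0,"claw": 0.745}]}}

```text
time: 13.9
position: [533.7, 5.6, 25.6]
tool_rot: [-0.0, 0.994, 0.113, 0.0]
wrist_force: [-1.4, 1.1, 0.0]
gripper_width: 24.0
grasp_force: 0.5
```

>>> {"name": "play_rows", "arguments": {"steps": [{"travel": [0,1,0],"twist": 0,"claw": 0.745},{"travel": [0,2,0],"twist": 0,"claw": 0.745},{"travel": [0,2,0],"twist": 0,"claw": 0.745}]}}

```text
time: 14.2
position: [534.1, 3.4, 25.6]
tool_rot: [0.0, 0.994, 0.113, 0.0]
wrist_force: [-0.4, -0.7, -0.1]
gripper_width: 23.8
grasp_force: 0.6
```

>>> {"name": "play_rows", "arguments": {"steps": [{"travel": [0,1,0],"twist": 0,"claw": 0.745},{"travel": [0,1,0],"twist": 0,"claw": 0.745}]}}

```text
time: 14.4
position: [534.3, 2.4, 25.6]
tool_rot: [0.0, 0.994, 0.113, 0.0]
wrist_force: [-1.0, 1.1, -0.2]
gripper_width: 23.5
grasp_force: 0.6
```

>>> {"name": "play_rows", "arguments": {"steps": [{"travel": [0,1,0],"twist": 0,"claw": 0.745},{"travel": [0,1,0],"twist": 0,"claw": 0.745}]}}

```text
time: 14.6
position: [534.6, 1.4, 25.6]
tool_rot: [0.0, 0.994, 0.113, 0.0]
wrist_force: [-1.0, 0.3, -0.8]
gripper_width: 24.0
grasp_force: 0.6
```

```bash
python3 - <<'E'
from h import *; from plant import robot
sf()
p,D=robot.camera("side"); a,b=proj("side",[545,10,40])[0].astype(int)
cv2.imwrite("pics/side4.png",cv2.resize(p[b-60:b+60,a-80:a+80],None,fx=5,fy=5,interpolation=2))
E
```

```text
t 14.6 p [534.582   1.44   25.634] yaw deg 12.929892534227514 tilt [ 0. -0.] F [-0.963  0.265 -0.787] w 24.038691808318458 0.5847493372857571
stand x,y -30.174319554592792 -6.687264169106489
```

View pics/side4.png

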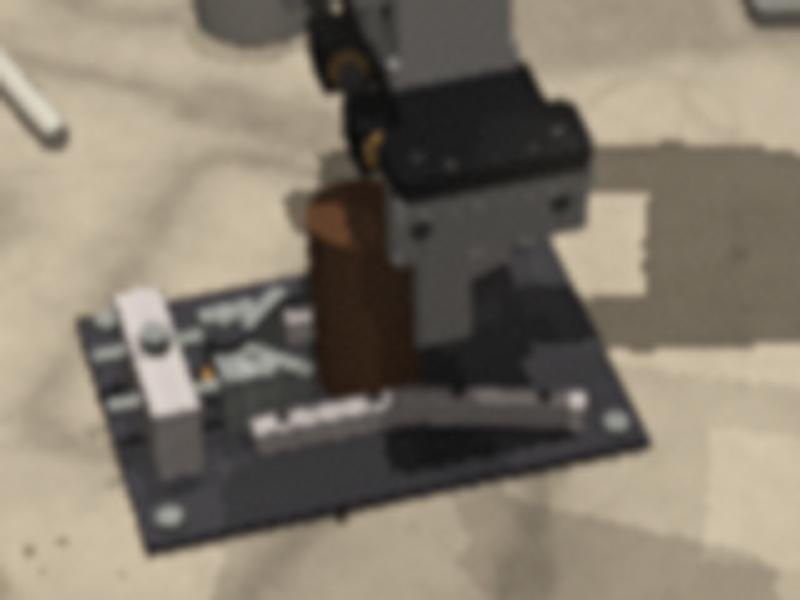

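```bash
cat > circ.py <<'E'
from h import *; from plant import robot; from scipy.optimize import least_squares
def spec(n="side"):
    p,D=robot.camera(n); W=cloud(n,D); h=cv2.cvtColor(p,40).astype(int)
    m=(W[...,2]>40)&(W[...,2]<76)&(D>0)&(h[...,1]>90)&(abs(W[...,0]-550)<60)&(abs(W[...,1]-10)<45)
    q=W[m][:,:2]
    r=least_squares(lambda c:np.hypot(*(q-c).T)-19.8,q.mean(0)-[0,19],loss="soft_l1")
    e=np.radians(12.91);R2=np.array([[np.cos(e),np.sin(e)],[-np.sin(e),np.cos(e)]])
    print("spec",len(q),r.x,"resid",np.median(abs(r.fun)),"stand(side)",R2@(r.x-[562.1,17.9]))
    return p
E
python3 -c "
from circ import *
spec();sf()"
```

```text
spec 270 [559.31306365   8.97217661] resid 0.8021010643773661 stand(side) [-4.71114522 -8.0794898 ]
t 14.7 p [534.531   1.487  25.601] yaw deg 12.932081302013275 tilt [ 0. -0.] F [-1.147  0.357 -1.478] w 24.116621372506607 0.5499992519617081
stand x,y -30.21378450765129 -6.630136560103065
```

>>> {"name": "play_rows", "arguments": {"steps": [{"travel": [0,1,0],"twist": 0,"claw": 0.745},{"travel": [0,1,0],"twist": 0,"claw": 0.745}]}}

```text
time: 14.9
position: [534.8, 0.5, 25.6]
tool_rot: [0.0, 0.994, 0.113, -0.0]
wrist_force: [-1.4, 0.4, -0.9]
gripper_width: 24.1
grasp_force: 0.6
```

>>> {"name": "play_rows", "arguments": {"steps": [{"travel": [0,1,0],"twist": 0,"claw": 0.745},{"travel": [0,1,0],"twist": 0,"claw": 0.745}]}}

```text
time: 15.1
position: [535.0, -0.5, 25.6]
tool_rot: [0.0, 0.994, 0.113, 0.0]
wrist_force: [-1.4, 0.7, 0.6]
gripper_width: 23.6
grasp_force: 0.6
```

```bash
python3 -c "
from circ import *
sf();spec()"
```

```text
t 15.1 p [535.017  -0.489  25.605] yaw deg 12.93476842379208 tilt [ 0. -0.] F [-1.429  0.736  0.638] w 23.563898758232458 0.5694161541759968
stand x,y -30.18165940994773 -8.664505711543995
spec 283 [560.17    7.887] resid 0.7615723699148411 stand(side) [-4.119 -9.329]
```

>>> {"name": "play_rows", "arguments": {"steps": [{"travel": [0,1,0],"twist": 0,"claw": 0.745},{"travel": [0,1,0],"twist": 0,"claw": 0.745}]}}

```text
time: 15.35
position: [535.2, -1.5, 25.6]
tool_rot: [0.0, 0.994, 0.113, -0.0]
wrist_force: [-1.3, 0.2, 0.3]
gripper_width: 24.1
grasp_force: 0.6
```

>>> {"name": "play_rows", "arguments": {"steps": [{"travel": [0,1,0],"twist": 0,"claw": 0.745},{"travel": [0,1,0],"twist": 0,"claw": 0.745}]}}

```text
time: 15.55
position: [535.5, -2.4, 25.6]
tool_rot: [0.0, 0.994, 0.113, 0.0]
wrist_force: [-1.1, 1.0, 0.2]
gripper_width: 23.8
grasp_force: 0.5
```

```bash
python3 -c "
from circ import *
sf();p=spec(); a,b=proj('side',[550,5,40])[0].astype(int)
cv2.imwrite('pics/side5.png',cv2.resize(p[b-45:b+45,a-60:a+60],None,fx=6,fy=6,interpolation=2))
"
```

```text
t 15.55 p [535.473  -2.448  25.609] yaw deg 12.933442899086591 tilt [ 0. -0.] F [-1.06   1.     0.189] w 23.83494311473751 0.5485957860946655
stand x,y -30.17490531904478 -10.676073429746832
spec 271 [560.784   6.806] resid 0.8498619398995899 stand(side) [ -3.761 -10.52 ]
```

View pics/side5.png

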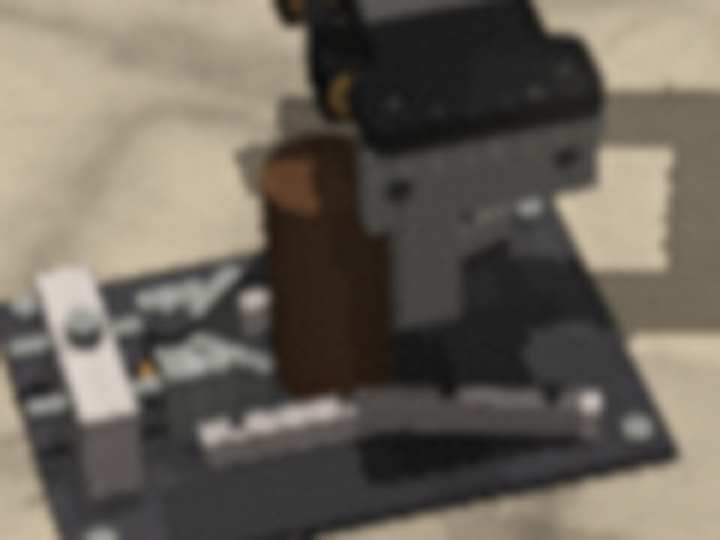

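```bash
python3 - <<'E'
from h import *; from plant import robot; from scipy.optimize import least_squares
p,D=robot.camera("side"); W=cloud("side",D); h=cv2.cvtColor(p,40).astype(int)
m=(W[...,2]>22)&(W[...,2]<74)&(D>0)&(h[...,1]>90)&(abs(W[...,0]-550)<60)&(abs(W[...,1]-10)<45)
q=W[m]; z=(q[:,2]-45)/100
f=lambda c:np.hypot(q[:,0]-c[0]-c[2]*z*100,q[:,1]-c[1]-c[3]*z*100)-19.8
r=least_squares(f,[*(q[:,:2].mean(0)-[0,18]),0,0],loss="soft_l1"); print(len(q),r.x)
# noise ref: same fit on initial frame
q=None
D=np.load("side0d.npy");p=cv2.imread("pics/side0.png");W=cloud("side",D);h=cv2.cvtColor(p,40).astype(int)
m=(W[...,2]>15)&(W[...,2]<74)&(D>0)&(h[...,1]>90)&(abs(W[...,0]-600)<45)&(abs(W[...,1]-272)<45)
q=W[m]; z=(q[:,2]-45)/100
r=least_squares(f,[*(q[:,:2].mean(0)-[0,18]),0,0],loss="soft_l1"); print(len(q),r.x)
E
```

```text
398 [ 5.60632336e+02  6.78308460e+00  3.77673887e-03 -7.28594020e-03]
582 [ 6.01360333e+02  2.70171840e+02 -2.32418401e-03  3.82467995e-03]
```

The specimen is upright, but it slipped sideways out of the cage and now rests near the -y guide. I'll back off, line up on it, re-enter the cage and move diagonally forward to the axis.

>>> {"name": "play_rows", "arguments": {"steps": [{"travel": [-4,0,0],"twist": 0,"claw": 0.745},{"travel": [-8,0,0],"twist": 0,"claw": 0.745},{"travel": [-8,-3,0],"twist": 0,"claw": 0.745},{"travel": [-8,-5.4,0],"twist": 0,"claw": 0.745},{"travel": [-8,-5.4,0],"twist": 0,"claw": 0.745}]}}

```text
time: 16.15
position: [526.5, 1.5, 25.7]
tool_rot: [-0.0, 0.994, 0.113, 0.0]
wrist_force: [-0.1, 0.1, -0.5]
gripper_width: 24.1
grasp_force: 0.0
```

>>> {"name": "play_rows", "arguments": {"steps": [{"travel": [3,0,0],"twist": 0,"claw": 0.745},{"travel": [6,0,0],"twist": 0,"claw": 0.745},{"travel": [8,0,0],"twist": 0,"claw": 0.745},{"travel": [10,0,0],"twist": 0,"claw": 0.745},{"travel": [11,0,0],"twist": 0,"claw": 0.745}]}}

```text
time: 16.65
position: [536.9, 3.2, 25.6]
tool_rot: [0.0, 0.994, 0.113, -0.001]
wrist_force: [-1.8, -2.6, 2.2]
gripper_width: 24.0
grasp_force: 1.3
```

```bash
python3 -c "
from circ import *
sf();spec()"
```

```text
t 16.65 p [536.919   3.239  25.562] yaw deg 12.944349676863071 tilt [-0.001 -0.001] F [-1.787 -2.618  2.214] w 23.974729719478486 1.3171576336026192
stand x,y -27.49527435165536 -5.455483457292753
spec 277 [561.641   7.762] resid 0.868158684448165 stand(side) [-2.712 -9.779]
```

>>> {"name": "play_rows", "arguments": {"steps": [{"travel": [-25,0,0],"twist": 0,"claw": 0.745},{"travel": [-45,0,-20],"twist": 0,"claw": 0.745},{"travel": [-50,20,-60],"twist": 0,"claw": 0.745},{"travel": [-50,60,-80],"twist": 0,"claw": 0.745},{"travel": [-50,105,-80],"twist": 0,"claw": 0.745}]}}

```text
time: 17.2
position: [515.3, -111.1, 109.9]
tool_rot: [0.002, 0.993, 0.114, 0.004]
wrist_force: [1.0, -0.5, 1.0]
gripper_width: 23.9
grasp_force: 0.0
```

>>> {"name": "play_rows", "arguments": {"steps": [{"travel": [0,45,0],"twist": 0,"claw": 0.745},{"travel": [0,90,0],"twist": 0,"claw": 0.745},{"travel": [0,110,0],"twist": 0,"claw": 0.745},{"travel": [0,110,0],"twist": 0,"claw": 0.745}]}}

```text
time: 17.6
position: [537.2, -219.6, 105.6]
tool_rot: [0.0, 0.994, 0.111, 0.001]
wrist_force: [-0.1, 1.2, -0.3]
gripper_width: 24.1
grasp_force: 0.0
```

```bash
cat > look.py <<'E'
from h import *; from plant import robot; from scipy.optimize import least_squares
e=np.radians(12.92);R2=np.array([[np.cos(e),np.sin(e)],[-np.sin(e),np.cos(e)]])
O={"top":[563,11.6],"side":[562.1,17.9]}
def disc(n):
    p,D=robot.camera(n); W=cloud(n,D)
    m=((abs(W[...,2]-84)<3)&(D>0)&(abs(W[...,0]-555)<60)&(abs(W[...,1]-10)<45)).astype(np.uint8)
    c,r=cv2.minEnclosingCircle(ray(n,np.argwhere(m)[:,::-1],84)[:,:2].astype(np.float32))
    v,u=np.nonzero(m);g=ray(n,[u.mean(),v.mean()],84)[0,:2]
    print(n,len(u),"r",round(r,1),"world",g,"stand",R2@(g-O[n]),"enc",R2@(np.array(c)-O[n])); return p
E
python3 - <<'E'
from look import *
sf(); p=disc("top"); disc("side")
cv2.imwrite("pics/top6.png",cv2.resize(p[185:300,260:380],None,fx=5,fy=5,interpolation=2))
E
```

```text
t 17.6 p [ 537.212 -219.593  105.61 ] yaw deg 12.736121256580086 tilt [ 0.001 -0.   ] F [-0.126  1.154 -0.259] w 24.075109281701273 0.0
stand x,y -76.99424425417871 -222.72076289069582
top 278 r 19.9 world [561.145   8.626] stand [-2.473 -2.484] enc [-2.551 -2.307]
side 258 r 21.9 world [561.621   9.915] stand [-2.252 -7.676] enc [-2.649 -7.028]
```

View pics/top6.png

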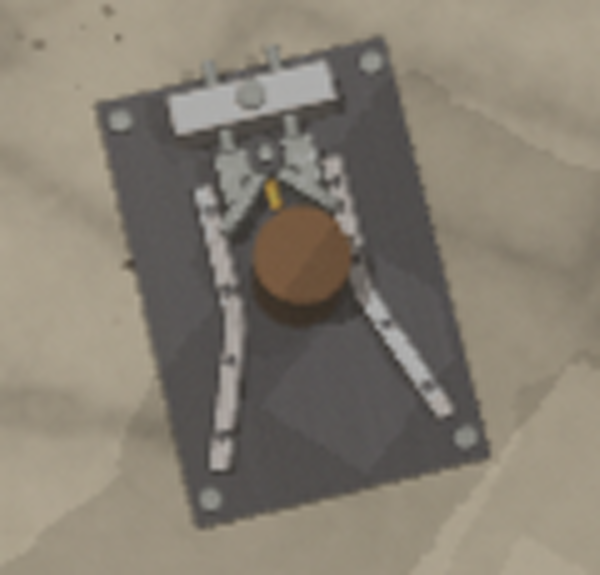

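Top view: the disc is at crop (302,256), the strips' inner edges at x≈238 and 358 in that row, and the plunger at (272,192). The specimen is upright at stand x≈-2.5, about 1.5 mm to -y of the axis. Now for the flat push with shut fingers.

>>> {"name": "play_rows", "arguments": {"steps": [{"travel": [0,-48,0],"twist": 0,"claw": 1},{"travel": [0,-96,0],"twist": 0,"claw": 1},{"travel": [0,-144,0],"twist": 0,"claw": 1},{"travel": [0,-190,0],"twist": 0,"claw": 1},{"travel": [0,-218,0],"twist": 0,"claw": 1}]}}

```text
time: 18.2
position: [484.9, 0.3, 105.1]
tool_rot: [-0.001, 0.993, 0.115, -0.001]
wrist_force: [0.7, 0.2, 0.6]
gripper_width: 0.6
grasp_force: 0.0
```

>>> {"name": "play_rows", "arguments": {"steps": [{"travel": [0,0,10],"twist": 0,"claw": 1},{"travel": [0,0,40],"twist": 0,"claw": 1},{"travel": [0,0,70],"twist": 0,"claw": 1},{"travel": [0,0,80],"twist": 0,"claw": 1},{"travel": [0,0,80],"twist": 0,"claw": 1}]}}

```text
time: 18.7
position: [485.5, -4.2, 23.7]
tool_rot: [-0.001, 0.994, 0.113, -0.002]
wrist_force: [-0.2, 0.7, -0.2]
gripper_width: 0.4
grasp_force: 0.0
```

>>> {"name": "play_rows", "arguments": {"steps": [{"travel": [0,0,0],"twist": 0,"claw": 1},{"travel": [0,0,0],"twist": 0,"claw": 1}]}}

```text
time: 18.9
position: [489.2, -5.1, 27.0]
tool_rot: [0.0, 0.994, 0.113, 0.001]
wrist_force: [0.5, -0.2, 0.7]
gripper_width: 0.5
grasp_force: 0.0
```

```bash
python3 -c "
from h import *
sf()"
```

```text
t 18.9 p [489.196  -5.064  26.966] yaw deg 12.925454364367438 tilt [ 0.003 -0.001] F [ 0.506 -0.223  0.669] w 0.48738028250360504 0.0
stand x,y -75.86640042877154 -2.8873235714653553
```

>>> {"name": "play_rows", "arguments": {"steps": [{"travel": [10,0,0],"twist": 0,"claw": 1},{"travel": [20,0,0],"twist": 0,"claw": 1},{"travel": [30,0,0],"twist": 0,"claw": 1},{"travel": [38,0,0],"twist": 0,"claw": 1},{"travel": [40,0,0],"twist": 0,"claw": 1}]}}

```text
time: 19.4
position: [528.3, 4.5, 25.9]
tool_rot: [0.0, 0.994, 0.113, 0.001]
wrist_force: [-0.5, -0.0, 0.4]
gripper_width: 0.8
grasp_force: 0.0
```

>>> {"name": "play_rows", "arguments": {"steps": [{"travel": [2,0,0],"twist": 0,"claw": 1},{"travel": [4,0,0],"twist": 0,"claw": 1},{"travel": [6,-0.2,0],"twist": 0,"claw": 1},{"travel": [8,-0.6,0],"twist": 0,"claw": 1},{"travel": [10,-1,0],"twist": 0,"claw": 1}]}}

```text
time: 19.9
position: [535.5, 7.5, 25.4]
tool_rot: [-0.0, 0.994, 0.113, -0.001]
wrist_force: [-1.0, 0.4, 1.0]
gripper_width: 0.5
grasp_force: 0.9
```

>>> {"name": "play_rows", "arguments": {"steps": [{"travel": [1,-0.2,0],"twist": 0,"claw": 1},{"travel": [2,-0.4,0],"twist": 0,"claw": 1},{"travel": [3,-0.5,0],"twist": 0,"claw": 1},{"travel": [3,-0.5,0],"twist": 0,"claw": 1}]}}

```text
time: 20.3
position: [539.1, 8.8, 25.5]
tool_rot: [-0.0, 0.994, 0.113, 0.0]
wrist_force: [-1.1, -0.4, -0.5]
gripper_width: 0.3
grasp_force: 0.5
```

```bash
python3 -c "
from look import *
sf();disc('side')"
```

```text
t 20.3 p [539.141   8.751  25.497] yaw deg 12.93579786981369 tilt [0. 0.] F [-1.14  -0.382 -0.513] w 0.32280978162585144 0.4853277839720249
stand x,y -24.097149637512338 -0.5794014995746855
side 237 r 21.6 world [570.568  12.235] stand [ 6.987 -7.415] enc [ 6.022 -7.071]
```

>>> {"name": "play_rows", "arguments": {"steps": [{"travel": [1,0,0],"twist": 0,"claw": 1},{"travel": [2,0,0],"twist": 0,"claw": 1},{"travel": [2,0,0],"twist": 0,"claw": 1}]}}

```text
time: 20.65
position: [541.2, 9.1, 25.6]
tool_rot: [0.0, 0.994, 0.113, 0.0]
wrist_force: [-1.1, -0.9, -0.4]
gripper_width: 0.4
grasp_force: 0.5
```

>>> {"name": "play_rows", "arguments": {"steps": [{"travel": [0.7,0,0],"twist": 0,"claw": 1},{"travel": [1.4,0,0],"twist": 0,"claw": 1},{"travel": [1.4,0,0],"twist": 0,"claw": 1}]}}

```text
time: 20.95
position: [542.5, 9.4, 25.6]
tool_rot: [0.0, 0.994, 0.113, 0.0]
wrist_force: [-0.9, -0.8, -0.7]
gripper_width: -0.0
grasp_force: 0.5
```

>>> {"name": "play_rows", "arguments": {"steps": [{"travel": [0.5,0,0],"twist": 0,"claw": 1},{"travel": [1,0,0],"twist": 0,"claw": 1},{"travel": [1,0,0],"twist": 0,"claw": 1}]}}

```text
time: 21.25
position: [543.4, 9.7, 25.6]
tool_rot: [-0.0, 0.994, 0.113, 0.0]
wrist_force: [-1.3, -0.5, -0.6]
gripper_width: 0.5
grasp_force: 0.6
```

>>> {"name": "play_rows", "arguments": {"steps": [{"travel": [0.7,0,0],"twist": 0,"claw": 1},{"travel": [1.5,0,0],"twist": 0,"claw": 1},{"travel": [1.5,0,0],"twist": 0,"claw": 1}]}}

```text
time: 21.55
position: [545.0, 10.0, 25.6]
tool_rot: [-0.0, 0.994, 0.113, 0.0]
wrist_force: [-1.0, -0.0, 0.6]
gripper_width: 0.5
grasp_force: 0.6
```

>>> {"name": "play_rows", "arguments": {"steps": [{"travel": [0.5,0,0],"twist": 0,"claw": 1},{"travel": [1,0,0],"twist": 0,"claw": 1},{"travel": [1,0,0],"twist": 0,"claw": 1}]}}

```text
time: 21.85
position: [545.9, 10.2, 25.6]
tool_rot: [0.0, 0.994, 0.113, 0.0]
wrist_force: [-1.2, -0.2, -0.9]
gripper_width: 0.5
grasp_force: 0.7
```

>>> {"name": "play_rows", "arguments": {"steps": [{"travel": [0.5,0,0],"twist": 0,"claw": 1},{"travel": [1,0,0],"twist": 0,"claw": 1},{"travel": [1,0,0],"twist": 0,"claw": 1}]}}

```text
time: 22.15
position: [546.5, 10.5, 25.5]
tool_rot: [-0.0, 0.994, 0.113, -0.0]
wrist_force: [-1.8, -0.1, -0.1]
gripper_width: 0.1
grasp_force: 1.0
```

>>> {"name": "play_rows", "arguments": {"steps": [{"travel": [0.5,0,0],"twist": 0,"claw": 1},{"travel": [0.5,0,0],"twist": 0,"claw": 1}]}}

```text
time: 22.35
position: [546.6, 10.6, 25.4]
tool_rot: [-0.0, 0.994, 0.113, -0.001]
wrist_force: [-3.0, -0.2, 1.8]
gripper_width: 0.7
grasp_force: 1.7
```

>>> {"name": "play_rows", "arguments": {"steps": [{"travel": [0.5,0,0],"twist": 0,"claw": 1},{"travel": [0.5,0,0],"twist": 0,"claw": 1}]}}

```text
time: 22.55
position: [546.7, 10.8, 25.4]
tool_rot: [-0.0, 0.994, 0.113, -0.001]
wrist_force: [-4.7, -0.3, 2.6]
gripper_width: 0.3
grasp_force: 2.5
```

```bash
python3 -c "
from look import *
sf();disc('side')"
```

```text
t 22.55 p [546.662  10.804  25.435] yaw deg 12.944043552043293 tilt [-0.002  0.   ] F [-4.69  -0.35   2.641] w 0.29029105191720517 2.5367246568202972
stand x,y -16.308113636408475 -0.2592126779640407
side 230 r 21.6 world [578.605  14.302] stand [15.283 -7.197] enc [13.423 -6.648]
```

Stalled at about 4.7 N, either on one face or both. I'll relieve z a little, drag sideways toward +y, and see if it advances.

>>> {"name": "play_rows", "arguments": {"steps": [{"travel": [0,-0.5,-0.3],"twist": 0,"claw": 1},{"travel": [0.3,-1,-0.5],"twist": 0,"claw": 1},{"travel": [0.3,-1,-0.5],"twist": 0,"claw": 1}]}}

```text
time: 22.9
position: [547.0, 12.0, 25.7]
tool_rot: [-0.0, 0.994, 0.113, -0.001]
wrist_force: [-5.0, 0.7, 0.2]
gripper_width: 0.6
grasp_force: 2.3
```

```bash
python3 -c "
from h import *
sf()"
```

```text
t 22.9 p [546.974  12.045  25.653] yaw deg 12.944031704254899 tilt [-0.002  0.   ] F [-4.955  0.71   0.217] w 0.6414502857674081 2.2532274574041367
stand x,y -15.726423219920575 0.8812801348297032
```

>>> {"name": "play_rows", "arguments": {"steps": [{"travel": [0.3,-0.5,-0.3],"twist": 0,"claw": 1},{"travel": [0.3,-1,-0.3],"twist": 0,"claw": 1},{"travel": [0.3,-1,-0.3],"twist": 0,"claw": 1}]}}

```text
time: 23.2
position: [547.2, 13.0, 26.0]
tool_rot: [-0.0, 0.994, 0.113, -0.001]
wrist_force: [-5.4, 0.7, -1.8]
gripper_width: 0.5
grasp_force: 2.4
```

```bash
python3 -c "
from h import *
sf()"
```

```text
t 23.2 p [547.218  13.016  26.027] yaw deg 12.942383669302778 tilt [-0.001  0.   ] F [-5.353  0.679 -1.771] w 0.5256143098311328 2.392032667994499
stand x,y -15.271597769319893 1.7732522344586894
```

>>> {"name": "play_rows", "arguments": {"steps": [{"travel": [0.3,-0.5,0.2],"twist": 0,"claw": 1},{"travel": [0.5,-1,0.2],"twist": 0,"claw": 1},{"travel": [0.5,-1,0.2],"twist": 0,"claw": 1}]}}

```text
time: 23.5
position: [547.4, 13.9, 25.9]
tool_rot: [-0.0, 0.994, 0.113, -0.001]
wrist_force: [-6.3, -0.1, -0.6]
gripper_width: 0.4
grasp_force: 2.7
```

```bash
python3 -c "
from h import *
sf()"
```

```text
t 23.5 p [547.358  13.877  25.871] yaw deg 12.945200520226027 tilt [-0.002  0.   ] F [-6.279 -0.051 -0.581] w 0.437264270764119 2.7035893499851227
stand x,y -14.94287196308791 2.5804288656778054
```

>>> {"name": "play_rows", "arguments": {"steps": [{"travel": [0.3,-0.5,0],"twist": 0,"claw": 1},{"travel": [0.5,-1,0],"twist": 0,"claw": 1},{"travel": [0.5,-1,0],"twist": 0,"claw": 1}]}}

```text
time: 23.8
position: [547.3, 14.1, 25.8]
tool_rot: [0.001, 0.994, 0.113, -0.001]
wrist_force: [-6.9, -2.8, 0.1]
gripper_width: 0.2
grasp_force: 3.3
```

```bash
python3 -c "
from look import *
sf();disc('side')"
```

```text
t 23.8 p [547.338  14.083  25.839] yaw deg 12.958594378002884 tilt [-0.002 -0.002] F [-6.88  -2.834  0.053] w 0.21133639205561824 3.3418766409158707
stand x,y -14.916185066367728 2.7862550209977073
side 242 r 21.9 world [579.736  16.467] stand [16.869 -5.34 ] enc [15.126 -4.697]
```

The lateral force flipped sign and the advance stopped, so both faces are touching. Now press up to about 15 N.

>>> {"name": "play_rows", "arguments": {"steps": [{"travel": [0.5,0.5,-0.1],"twist": 0,"claw": 1},{"travel": [1,0.5,-0.2],"twist": 0,"claw": 1},{"travel": [1,0.5,-0.2],"twist": 0,"claw": 1}]}}

```text
time: 24.15
position: [547.4, 14.0, 25.8]
tool_rot: [0.0, 0.994, 0.113, -0.002]
wrist_force: [-8.9, -2.3, 1.3]
gripper_width: 0.4
grasp_force: 4.2
```

>>> {"name": "play_rows", "arguments": {"steps": [{"travel": [0.4,0,-0.1],"twist": 0,"claw": 1},{"travel": [0.7,0,-0.15],"twist": 0,"claw": 1},{"travel": [0.7,0,-0.15],"twist": 0,"claw": 1}]}}

```text
time: 24.45
position: [547.4, 14.0, 25.9]
tool_rot: [0.0, 0.994, 0.113, -0.003]
wrist_force: [-9.4, -2.1, 1.9]
gripper_width: 0.6
grasp_force: 4.9
```

```bash
python3 -c "
from h import *
sf()"
```

```text
t 24.45 p [547.415  14.021  25.855] yaw deg 12.957622920548886 tilt [-0.006 -0.001] F [-9.386 -2.101  1.948] w 0.6380797898712102 4.927083402872086
stand x,y -14.855048346654184 2.7083258166015787
```

>>> {"name": "play_rows", "arguments": {"steps": [{"travel": [0.5,0,-0.1],"twist": 0,"claw": 1},{"travel": [1,0,-0.3],"twist": 0,"claw": 1},{"travel": [1,0,-0.3],"twist": 0,"claw": 1}]}}

```text
time: 24.75
position: [547.4, 14.1, 25.9]
tool_rot: [0.0, 0.994, 0.113, -0.004]
wrist_force: [-10.9, -3.7, 3.6]
gripper_width: 0.4
grasp_force: 5.8
```

>>> {"name": "play_rows", "arguments": {"steps": [{"travel": [0.4,0,-0.1],"twist": 0,"claw": 1},{"travel": [0.7,0,-0.2],"twist": 0,"claw": 1},{"travel": [0.7,0,-0.2],"twist": 0,"claw": 1}]}}

```text
time: 25.05
position: [547.4, 14.1, 25.9]
tool_rot: [0.0, 0.994, 0.113, -0.005]
wrist_force: [-12.6, -2.8, 3.0]
gripper_width: 0.5
grasp_force: 6.5
```

>>> {"name": "play_rows", "arguments": {"steps": [{"travel": [0.4,0,-0.2],"twist": 0,"claw": 1},{"travel": [0.8,0,-0.3],"twist": 0,"claw": 1},{"travel": [0.8,0,-0.3],"twist": 0,"claw": 1}]}}

```text
time: 25.35
position: [547.5, 14.1, 26.0]
tool_rot: [0.0, 0.994, 0.113, -0.006]
wrist_force: [-13.5, -5.2, 3.6]
gripper_width: 0.7
grasp_force: 7.2
```

>>> {"name": "play_rows", "arguments": {"steps": [{"travel": [0,0,0],"twist": 0,"claw": 1},{"travel": [0,0,0],"twist": 0,"claw": 1},{"travel": [0,0,0],"twist": 0,"claw": 1},{"travel": [0,0,0],"twist": 0,"claw": 1},{"travel": [0,0,0],"twist": 0,"claw": 1}]}}

```text
time: 25.85
position: [547.4, 14.1, 26.0]
tool_rot: [0.0, 0.994, 0.113, -0.006]
wrist_force: [-13.3, -4.8, 4.9]
gripper_width: 0.4
grasp_force: 7.1
```

>>> {"name": "play_rows", "arguments": {"steps": [{"travel": [0,0,0],"twist": 0,"claw": 1},{"travel": [0,0,0],"twist": 0,"claw": 1},{"travel": [0,0,0],"twist": 0,"claw": 1},{"travel": [0,0,0],"twist": 0,"claw": 1},{"travel": [0,0,0],"twist": 0,"claw": 1}]}}

```text
time: 26.35
position: [547.5, 14.1, 26.0]
tool_rot: [0.0, 0.994, 0.113, -0.006]
wrist_force: [-13.5, -3.8, 2.2]
gripper_width: 0.0
grasp_force: 7.1
```

```bash
python3 -c "
from look import *
sf();disc('side')"
```

```text
t 26.35 p [547.502  14.071  26.013] yaw deg 12.965343977991049 tilt [-0.011 -0.002] F [-13.492  -3.751   2.187] w 0.04278880285850172 7.137768119573593
stand x,y -14.759396242654578 2.73772528697159
side 230 r 21.8 world [580.563  15.696] stand [17.503 -6.276] enc [15.104 -4.765]
```

Held about 14.5 N for 1 s with no further movement. Back straight off and check.

>>> {"name": "play_rows", "arguments": {"steps": [{"travel": [-3,0,0.5],"twist": 0,"claw": 1},{"travel": [-7,0,0.5],"twist": 0,"claw": 1},{"travel": [-20,0,0],"twist": 0,"claw": 1},{"travel": [-50,0,0],"twist": 0,"claw": 1},{"travel": [-60,0,-30],"twist": 0,"claw": 1}]}}

```text
time: 26.9
position: [490.7, 2.1, 54.8]
tool_rot: [-0.001, 0.994, 0.112, -0.002]
wrist_force: [0.1, 0.0, -0.0]
gripper_width: 0.4
grasp_force: 0.0
```

>>> {"name": "play_rows", "arguments": {"steps": [{"travel": [0,10,-45],"twist": 0,"claw": 1},{"travel": [0,55,-60],"twist": 0,"claw": 1},{"travel": [0,100,-60],"twist": 0,"claw": 1},{"travel": [0,150,-60],"twist": 0,"claw": 1},{"travel": [0,195,-60],"twist": 0,"claw": 1}]}}

```text
time: 27.4
position: [541.4, -191.7, 120.0]
tool_rot: [0.003, 0.994, 0.113, 0.004]
wrist_force: [0.6, 0.7, 0.2]
gripper_width: 0.3
grasp_force: 0.0
```

>>> {"name": "play_rows", "arguments": {"steps": [{"travel": [0,15,0],"twist": 0,"claw": 1},{"travel": [0,15,0],"twist": 0,"claw": 1}]}}

```text
time: 27.6
position: [543.3, -205.6, 118.7]
tool_rot: [0.001, 0.994, 0.111, 0.002]
wrist_force: [-0.3, 0.3, -0.3]
gripper_width: 0.7
grasp_force: 0.0
```

```bash
python3 - <<'E'
from look import *
sf(); p=disc("top"); disc("side")
cv2.imwrite("pics/top7.png",cv2.resize(p[185:300,260:380],None,fx=5,fy=5,interpolation=2))
E
```

```text
t 27.6 p [ 543.318 -205.645  118.68 ] yaw deg 12.751769290299679 tilt [ 0.005 -0.002] F [-0.288  0.257 -0.336] w 0.6695357322026215 0.0
stand x,y -67.927098725097 -210.48924498591467
top 258 r 19.7 world [576.524  14.061] stand [13.732 -0.625] enc [13.759 -0.648]
side 259 r 21.3 world [577.148  15.74 ] stand [14.184 -5.47 ] enc [13.95  -5.304]
```

View pics/top7.png

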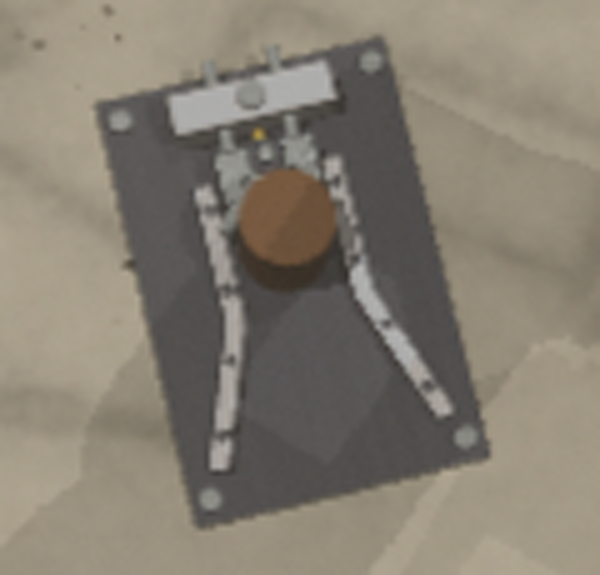

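The specimen is upright in the V at crop (288,217), x = 13.7 mm and within 0.5 mm of the axis. The plunger's tail now shows behind the nest at (259,133).

```bash
python3 -c "
from plant import robot
print(robot.finish_job())"
```

```text
the job is handed in; nothing more can be done
None
```

The specimen is seated upright in the V nest, within about 0.5 mm of the axis, after being pressed at about 14.5 N for 1 s. The job is handed in at about 28 s, with no verdict returned.

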